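Wedge up a rocking comparator stand

TASK

The dial-gauge stand rocks because its front left foot is seized too high: with the fingertips, gently push the steel wedge along the desk, thin end first, under that foot just until the stand no longer rocks, neither dipping there when pressed nor jacked up out of level. Grip and lift nothing, keep the stand in its place and leave the other things alone. Finish while still pressing down firmly, with about a kilogram's weight, on the plate's corner above that foot.

Things in the scene. Friction and masses are not known exactly. Their poses are not given: they have to be found in the camera images.
- stand: Comparator stand, loose, 2.9 kg: dark granite plate 170 (x) x 190 (y) mm, from 18 to 46 mm above the desk, on four disc feet 22 mm wide at x = +-68, y = +-78 mm. Origin: plate centre at desk level; x to its back, y left, z up. It rests level on three feet. Front right and back left feet are the axis it rocks on. Jacking it out of level takes over 10 N up at the short foot.
- short_foot_low (a point): Where the centre of the short front left foot would meet the desk (x = -68, y = +78 mm of the stand, desk level). This foot, a flat disc 22 mm across, in truth hangs 4 to 9.5 mm above the desk, how much is not known. Axes as the stand's.
- stand_corner (a point): Place to press: the plate's top face right above the short foot, 46 mm above the desk when level, 17 mm in from the plate's front and left edges. Unwedged, a press of 2 to 5 N makes it dip 4 to 9.5 mm till the foot meets the desk; well wedged it stays. Axes as the stand's.
- gauge (a point): Centre of the stand's dial gauge, 46 mm across, facing the front, 156 mm above the desk; its feeler reaches down to a steel anvil 56 mm above the desk. It hangs from a column 18 mm thick, 206 mm tall, at x = +55, y = -63 mm of the stand.
- wedge: Loose dark steel wedge lying flat, 90 mm long (x), 44 mm wide, 0.24 kg; top slopes evenly from 14 mm high at the thick end (x = -45 mm) to 2 mm at the thin end (+45 mm). Origin: centre of underside; x points to the thin end. It starts before the short foot, aimed at it within 10 degrees of the stand's x, 10 to 45 mm short of it.
- wedge_tip (a point): Middle of the wedge's thin end, 1 mm above its underside. Axes as the wedge's.
- wedge_tail (a point): Middle of the wedge's thick end face (44 mm wide, 14 mm high), 7 mm above its underside: where to push. Sliding takes 1 to 2 N; snug under the foot the push rises steeply: 4 to 5 N above sliding makes it snug without lifting the stand. Axes as the wedge's.
- loupe: Bystander: black eye loupe, 34 mm across, 32 mm tall, standing on the desk in front or at the left of the stand; origin at the centre of its underside.
- jar: Bystander: small white screw jar with a lid, 35 mm across, 30 mm tall, standing on the desk at the left or in front of the stand; origin at the centre of its underside.
- tweezers: Bystander: steel tweezers, 122 mm long along y, 12 mm wide, 10 mm high, lying on the desk to the right of the stand; origin at the middle of the underside.
Mind the look-alikes: they are no part of the job. There is more than one size of the wedge; the one meant has the size given above.

How it is judged:
By the outcome, as a careful person would: the job done as asked, in the order asked, and still so for the second after the job is handed in, while the arm keeps its last pose, push and grip.
It also fails if it takes over 48 s, if anything falls off the work surface, if the arm or the gripper's body presses on something with over 40 N, if the wrist force passes 120 N, or if a joint passes its speed limit or range.

ROBOT

A 6-joint arm with a two-finger parallel gripper is mounted at the origin on a cart in front of the work surface, level with it; the furniture and walls round the work are solid. World frame = base frame: x ahead of the robot, y to its left, z up, the work surface at z = 0. Lengths are in m, angles in rad, forces in N, time in s.
With the tool pointing down it reaches from about 0.325 to 0.9 m from the base axis. Payload 6.1 kg.
Tool frame: the origin (TCP) lies between the finger pads; the fingertips stand 8 mm ahead of it and the grasp point (between the pads) lies 11 mm behind it; z points along the fingers, y is the line along which they close (so a half turn about z gives the same grasp; the last joint's range is limited). The gripper opens to 85 mm and grips with 20 to 120 N. Pads are 22 mm wide; open, the fingers measure 114 mm over their backs; the gripper's body (76 mm by 85 mm) begins 54 mm behind the grasp point. The pads swing forward as they close: fully open they stand 13 mm farther back than shut.
Start: joints at [1.022, 0.22, 1.526, -0, 1.395, -0.126], TCP at [0.256, 0.57, 0.239] pointing down, gripper open.
Joint ranges: [-2.98, 2.98], [-0.91, 2.08], [0.09, 2.57], [-1.24, 4.39], [0.2, 2.65], [-2.68, 2.68]. Speed limits (rad/s): [2.57, 2.57, 3.01, 3.14, 3.14, 3.14].

INTERFACE

Orientations are given as a unit quaternion [x, y, z, w].
In Python, from workcell import * gives the robot as it stands.
- The arm moves only by the shell command python3 -m pendant 'ROWS'. ROWS is text: rows parted by semicolons, each of 7 numbers parted by spaces: the shift along the tool's x, y, z in units of 40 mm (1.0 is 40 mm), then the turn, a rotation vector about the tool's x, y, z in rad, then the finger opening in mm, from 0 to 85.4. A call has 1 to 12 rows; each row shifts and turns the commanded pose from where the row before left it, along the tool's axes as they then stand; what a row does not reach is not made up. A row lasts 1/10 s, in which the tool goes at most 50 mm and 8.59 degrees, less where a joint would pass 70% of its speed; a pose out of reach is approached as far as the arm can. A call is refused whole if a number of a shift passes 1 or a number of a turn 0.15, either way. A call with a gripper value outside its range is refused whole. The fingers move at their own pace and stop on an object; the grip force is fixed at half the most. Time passes only in rows, so rows that do not move let the fingers close. It gives the time, the measured TCP pose, the force, the opening and the grip force at its end, in the units of the state.
- observe(): the state, without advancing time (a new reading comes with each control period).
- get_image(name): name is "scene" or "top" or "wrist"; returns (picture, depth): 400x640x3 uint8, red, green, blue; 400x640 float32, m along the optical axis (not along the pixel's ray), 0 where there is no reading.
- calibration(name): a dict with "K" (3x3 intrinsics, pixels), "world_to_cam" (4x4, takes a point from world to camera coordinates); the wrist camera has in their place "T_tool_cam" (4x4, takes a point from camera to tool coordinates, whose origin is the TCP and whose axes are the flange's). Camera axes: x right, y up, looking along -z (the intrinsics and any distortion apply to the point x, -y, -z); pixel columns grow to the right and rows downward; lengths in m; the calibration is good to about 2 mm. The wrist camera is an equidistant fisheye: a pixel r from the principal point sees the ray r / f radians off the axis. A picture is of the moment at which its call begins: read the wrist's pose just before it. calibration takes no time and is no camera call.
- job_done(): hands the job in; it is judged then, once.
The state is a dict: "time": time; "joints": joint angles; "qvel": joint speeds; "tau": joint torques, N m; "position": TCP position; "orientation": TCP orientation; "wrist_force": force on the tool from outside, world axes, zero at the start; "moment": the same for the moment, N m; "width": opening from 0.0 (shut) to 1.0 (fully open); "finger_force": force on a finger pad.
Only numpy, scipy, OpenCV 4.12 (cv2) and the standard library are available. Lean on these libraries where they do the work, as an engineer would, in place of code of your own. Each camera call takes 0.05 s, during which the arm holds its last target. There are 200 camera calls.

## Working session

There is one attempt and no reset: what is moved stays moved. The work goes in short steps, Python scripts to look and compute and a shell command to move; the robot and the scene stay as the last step left them, time stands still between calls to the robot, and variables do not carry over. Pictures are saved under pics/ and viewed, at most 10 in all, crops included, and the job is handed in when it is done.

```bash
mkdir -p pics; ls
cat > h.py <<'E'
from workcell import *
import numpy as np, cv2
def ray(name,u,v):
    c=calibration(name);K=np.array(c["K"]);T=np.linalg.inv(np.array(c["world_to_cam"]))
    d=np.array([(u-K[0,2])/K[0,0],-(v-K[1,2])/K[1,1],-1.0])
    return T[:3,3],T[:3,:3]@d
def plane(name,u,v,z):
    o,d=ray(name,u,v);return o+d*(z-o[2])/d[2]
def cloud(name,dep):
    o,_=ray(name,0,0);c=calibration(name);K=np.array(c["K"]);T=np.linalg.inv(np.array(c["world_to_cam"]))
    v,u=np.mgrid[0:400,0:640]
    d=np.stack([(u-K[0,2])/K[0,0],-(v-K[1,2])/K[1,1],-np.ones(u.shape)],-1)
    return (d*dep[...,None])@T[:3,:3].T+T[:3,3]
E
python3 - <<'E'
from h import *
for n in("top","scene"):
    im,d=get_image(n);cv2.imwrite(f"pics/{n}.png",im[...,::-1]);np.savez(f"{n}.npz",im=im,d=d)
    c=calibration(n);print(c)
s=observe();print(s)
E
```

```text
pics
{'K': array([[496.76770132,   0.        , 313.10129746],
       [  0.        , 496.76770132, 198.0950697 ],
       [  0.        ,   0.        ,   1.        ]]), 'world_to_cam': array([[ 1.65954633e-02, -9.99862246e-01, -2.81860501e-04,
         6.00785399e-02],
       [ 9.90627032e-01,  1.64039523e-02,  1.35606027e-01,
        -5.90621411e-01],
       [-1.35582723e-01, -2.52966347e-03,  9.90762800e-01,
        -1.22191532e+00],
       [ 0.00000000e+00,  0.00000000e+00,  0.00000000e+00,
         1.00000000e+00]])}
{'K': array([[414.68473643,   0.        , 314.94439372],
       [  0.        , 414.68473643, 197.279501  ],
       [  0.        ,   0.        ,   1.        ]]), 'world_to_cam': array([[ 0.73243005, -0.68038463, -0.02495954, -0.35105627],
       [ 0.35513538,  0.35050984,  0.86661509, -0.32984797],
       [-0.58088302, -0.64359895,  0.4983526 , -0.54653035],
       [ 0.        ,  0.        ,  0.        ,  1.        ]])}
{'time': 0.1, 'joints': array([ 1.02192759e+00,  2.21162659e-01,  1.52752786e+00, -1.57513070e-05,
        1.39465398e+00, -1.26091164e-01]), 'qvel': array([-0.001724  , -0.00159326, -0.0008621 , -0.00149039, -0.00086938,
        0.00020337]), 'tau': array([ 8.98351263e-04, -4.98248506e+01, -3.90541577e+01, -1.09513849e-04,
        5.78620718e-03,  1.42149725e-05]), 'position': array([0.25615822, 0.56951244, 0.23828257]), 'orientation': array([ 2.09816538e-01,  9.77740381e-01, -8.29082206e-04, -2.82712243e-04]), 'wrist_force': array([-0.10669364, -0.27888925, -0.84075676]), 'moment': array([-0.00720909,  0.00349966, -0.0084551 ]), 'finger_force': 0.0, 'width': 0.9957447851500169}
```

View pics/top.png

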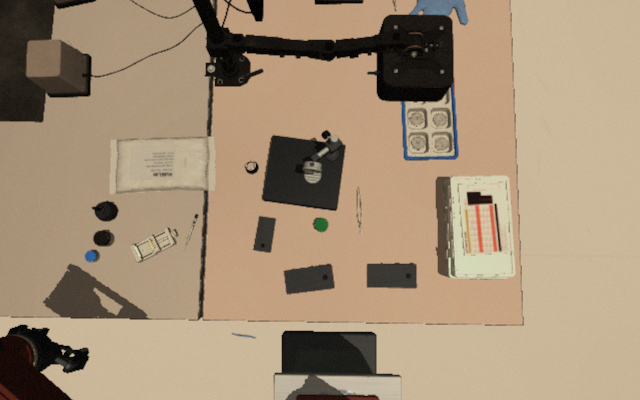

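View pics/scene.png

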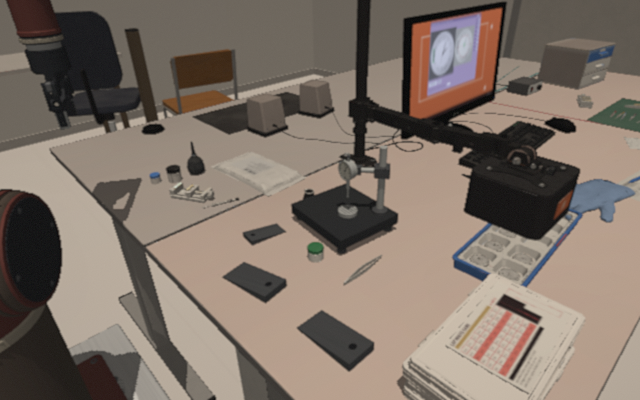

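The top view shows the stand at (303,172), the likely wedge at (264,234), the loupe at (252,167), and the green-lidded jar at (320,225). The tweezers are at (359,210), and two larger look-alike blocks sit at (309,278) and (391,275). The scene view agrees. Next I measure.

```bash
python3 - <<'E'
from h import *
z=np.load("top.npz");im=z["im"];P=cloud("top",z["d"])
g=im.max(2)
m=(g<75).astype(np.uint8)
cs,_=cv2.findContours(m,cv2.RETR_EXTERNAL,cv2.CHAIN_APPROX_NONE)
for c in cs:
    if cv2.contourArea(c)<60: continue
    (u,v),s,a=cv2.minAreaRect(c)
    if not(220<u<430 and 120<v<300): continue
    h=0.046 if cv2.contourArea(c)>3000 else 0.008
    b=cv2.boxPoints(((u,v),s,a))
    W=np.array([plane("top",x,y,h)[:2] for x,y in b])
    e=W[1]-W[0];f=W[2]-W[1]
    print((u,v),s,a,"ctr",W.mean(0).round(4),"len",np.linalg.norm(e).round(4),np.linalg.norm(f).round(4),"dir",np.degrees(np.arctan2(e[1],e[0])).round(1),np.degrees(np.arctan2(f[1],f[0])).round(1));print(W.round(4).tolist())
# plate corners by approx
c=max([c for c in cs if 250<c[:,0,0].mean()<350 and 130<c[:,0,1].mean()<210],key=cv2.contourArea)
print(cv2.approxPolyDP(c,6,True)[:,0].tolist())
print("plate z",np.median(P[185:200,275:300,2]),"wedge z", [P[v,266-(v-234)//6,2].round(4) for v in range(218,252,3)],"desk",P[215:225,285:300,2].mean())
E
python3 - <<'E'
import cv2
im=cv2.imread("pics/top.png");cv2.imwrite("pics/c1.png",cv2.resize(im[125:265,235:375],None,fx=4.2,fy=4.2,interpolation=cv2.INTER_CUBIC))
E
```

```text
(308.5, 278.4999694824219) (23.855548858642578, 47.248531341552734) 82.40535736083984 ctr [0.387  0.0782] len 0.1208 0.0601 dir -81.5 -171.7
[[0.4078, 0.1425], [0.4256, 0.023], [0.3661, 0.0143], [0.3485, 0.133]]
(391.5, 275.0) (24.0, 47.0) 90.0 ctr [ 0.3993 -0.1334] len 0.1203 0.0606 dir -89.0 179.4
[[0.4286, -0.0734], [0.4306, -0.1937], [0.37, -0.193], [0.368, -0.0735]]
(264.0346374511719, 233.7745361328125) (16.422176361083984, 33.60464096069336) 8.746162414550781 ctr [0.4991 0.195 ] len 0.0866 0.0427 dir -6.9 -97.8
[[0.459, 0.2213], [0.545, 0.2108], [0.5392, 0.1686], [0.4533, 0.1794]]
(303.34716796875, 170.1462860107422) (74.87074279785156, 70.50933837890625) 7.594643592834473 ctr [0.6611 0.0959] len 0.183 0.1928 dir -5.8 -96.8
[[0.5814, 0.2], [0.7634, 0.1815], [0.7404, -0.0099], [0.5593, 0.0121]]
[[273, 136], [262, 198], [335, 209], [344, 145]]
plate z 0.04623955437630434 wedge z [np.float64(0.0001), np.float64(0.0035), np.float64(0.0032), np.float64(0.0124), np.float64(0.0076), np.float64(0.0083), np.float64(0.0136), np.float64(0.0117), np.float64(0.0097), np.float64(0.0108), np.float64(0.0155), np.float64(0.0123)] desk 0.026486857817636066
```

View pics/c1.png

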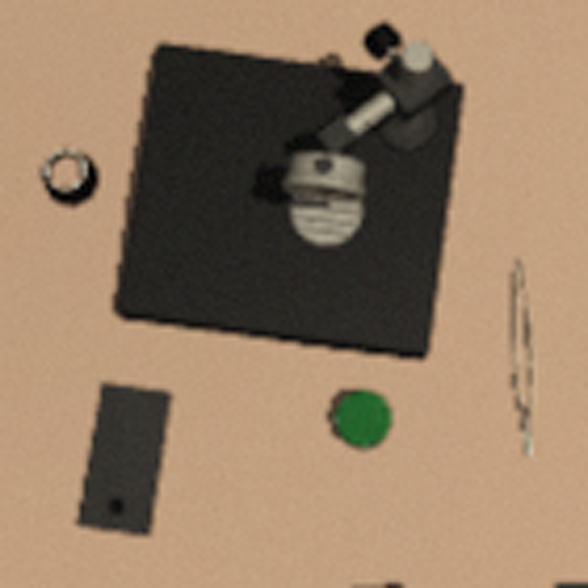

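The crop confirms it: the wedge's thin end faces the stand, the loupe is left of the stand, and the jar is clear to the right of the push line.

```bash
cat >> h.py <<'E'
def fish(u,v,T):
    c=calibration("wrist");K=np.array(c["K"]);x,y=(u-K[0,2]),(v-K[1,2]);r=np.hypot(x,y)+1e-9;t=r/K[0,0]
    d=np.array([np.sin(t)*x/r,-np.sin(t)*y/r,-np.cos(t)])
    M=T@np.array(c["T_tool_cam"]);return M[:3,3],M[:3,:3]@d
def tool():
    from scipy.spatial.transform import Rotation as R
    s=observe();T=np.eye(4);T[:3,:3]=R.from_quat(s["orientation"]).as_matrix();T[:3,3]=s["position"];return T
E
python3 - <<'E'
from h import *
px=lambda u,v:(u/4.2+235-.4,v/4.2+125-.4)
FL,FR,BL,BR=[plane("top",*px(*p),.046)[:2] for p in((118,314),(425,357),(157,45),(463,86))]
print(FL,FR,BL,BR,np.linalg.norm(FL-FR),np.linalg.norm(FL-BL))
yv=(FL-FR)+(BL-BR);xv=(BL-FL)+(BR-FR);a=np.arctan2(xv[1],xv[0]);b=np.arctan2(-yv[0],yv[1]);print(np.degrees([a,b]))
th=(a+b)/2;X=np.array([np.cos(th),np.sin(th)]);Y=np.array([-X[1],X[0]]);C=(FL+FR+BL+BR)/4
F=C-.068*X+.078*Y;print("C",C,"foot",F)
tl=[plane("top",*px(*p),h)[:2] for p,h in(((103,384),.002),((170,394),.002),((80,524),.014),((150,534),.014))]
print(np.round(tl,4).tolist());tip=(tl[0]+tl[1])/2;tail=(tl[2]+tl[3])/2;w=tip-tail;print(tip,tail,np.linalg.norm(w),np.degrees(np.arctan2(w[1],w[0])),"foot in stand axes rel tip",[(F-tip)@X,(F-tip)@Y])
w/=np.linalg.norm(w);print("in wedge axes",(F-tip)@w,(F-tip)@np.array([-w[1],w[0]]))
print(calibration("wrist"))
for p in ((361,418),):print("jar",plane("top",*px(*p),.03))
E
```

```text
[0.58341395 0.19721257] [0.56043281 0.01216826] [0.75006125 0.17836553] [ 0.72742625 -0.00931551] 0.18646589090017243 0.16770967013652865
[-6.89252663 -6.97746801]
C [0.65533356 0.09460771] foot [0.59724904 0.18024759]
[[0.5453, 0.2098], [0.5398, 0.1681], [0.4583, 0.2198], [0.4529, 0.177]]
[0.54252328 0.18893737] [0.45559772 0.198393  ] 0.0874383303429766 -6.208136390714727 foot in stand axes rel tip [np.float64(0.05537459954408402), np.float64(-0.0020184472355106206)]
in wedge axes 0.055344538107917306 -0.0027207545886204
{'K': array([[309.70691629,   0.        , 317.62185584],
       [  0.        , 309.70691629, 200.92457429],
       [  0.        ,   0.        ,   1.        ]]), 'T_tool_cam': array([[-2.85661736e-04,  9.53349646e-01,  3.01868134e-01,
         7.74867884e-02],
       [ 9.99999816e-01,  1.11024607e-04,  5.95678688e-04,
         9.62976181e-04],
       [ 5.34375275e-04,  3.01868249e-01, -9.53349503e-01,
        -1.34806259e-01],
       [ 0.00000000e+00,  0.00000000e+00,  0.00000000e+00,
         1.00000000e+00]])}
jar [0.52445282 0.04983021 0.03      ]
```

```bash
python3 -m pendant '0 0 0 0 0 -0.103 16;0 0 0 0 0 -0.103 16;-0.527 -0.866 0.32 0 0 -0.103 16;-0.527 -0.866 0.32 0 0 0 16;-0.527 -0.866 0.32 0 0 0 16;-0.527 -0.866 0.32 0 0 0 16;-0.527 -0.866 0.32 0 0 0 16;-0.527 -0.866 0.32 0 0 0 16;-0.527 -0.866 0.32 0 0 0 16;-0.527 -0.866 0.32 0 0 0 16;-0.527 -0.866 0.32 0 0 0 16;-0.527 -0.866 0.32 0 0 0 16'
python3 -m pendant '0 0 0 0 0 0 16;0 0 0 0 0 0 16'
python3 - <<'E'
from h import *
T=tool();im,d=get_image("wrist");cv2.imwrite("pics/w1.png",im[...,::-1]);np.save("w1T.npy",T)
print(T.round(4),np.degrees(np.arctan2(T[1,0],T[0,0])),observe()["width"],observe()["wrist_force"])
tgt=np.array([.426,.2015]);d=np.r_[tgt,0.012]-T[:3,3];print((T[:3,:3].T@d/.04).round(3))
E
```

```text
time: 1.3
position: [0.4228, 0.1987, 0.1106]
orientation: [0.057, 0.998, -0.0, -0.0]
wrist_force: [0.2, 0.7, 0.1]
width: 0.189
finger_force: 0.0
time: 1.5
position: [0.4225, 0.1996, 0.1108]
orientation: [0.058, 0.998, -0.0, -0.001]
wrist_force: [-0.2, 0.0, -0.2]
width: 0.189
finger_force: 0.0
[[-9.932e-01  1.163e-01 -1.400e-03  4.225e-01]
 [ 1.163e-01  9.932e-01 -0.000e+00  1.996e-01]
 [ 1.400e-03 -2.000e-04 -1.000e+00  1.108e-01]
 [ 0.000e+00  0.000e+00  0.000e+00  1.000e+00]] 173.32083273402742 0.18587717165987633 [6.33673019e-01 5.18955339e-04 8.32439855e-03]
[-0.086  0.059  2.47 ]
```

View pics/w1.png

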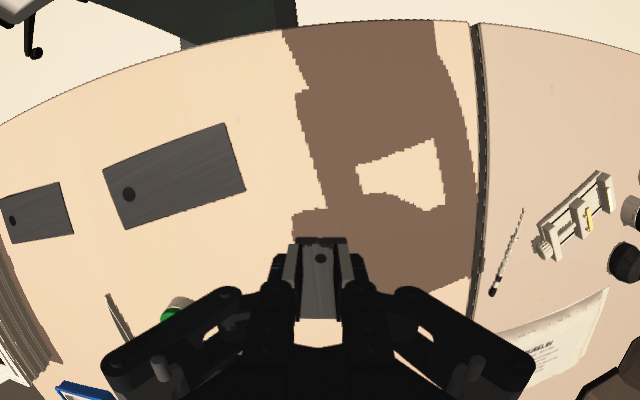

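The wrist view is upside down (the robot's side is at the top). It shows the wedge between the fingertips, thick end with its hole at (321,258) and tail edge near row 237.

Run:
```python
from h import *
T=np.load("w1T.npy")
for u,v,h in((321,258,.013),(321,238,.014),(298,238,.014),(345,238,.014)):
    o,d=fish(u,v,T);print((u,v),(o+d*(h-o[2])/d[2]).round(4))
im=cv2.imread("pics/w1.png");cv2.imwrite("pics/w1c.png",cv2.resize(im[220:350,250:390],None,fx=4,fy=4,interpolation=cv2.INTER_CUBIC))
px=lambda u,v:(u/4.2+235-.4,v/4.2+125-.4)
print("hole by top",plane("top",*px(116,506),.013))
```

```text
(321, 258) [0.4695 0.1978 0.013 ]
(321, 238) [0.4505 0.1999 0.014 ]
(298, 238) [0.4484 0.1812 0.014 ]
(345, 238) [0.4529 0.2195 0.014 ]
hole by top [0.46959533 0.19830557 0.013     ]
```

View pics/w1c.png

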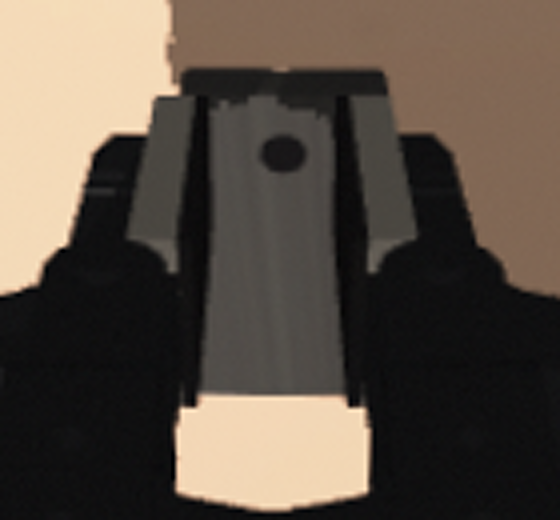

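```bash
python3 -m pendant '-0.04 0.03 0.6 0 0 0 16;-0.04 0.03 0.7 0 0 0 16;0 0 0.7 0 0 0 16;0 0 0.35 0 0 0 16;0 0 0.1 0 0 0 16;0 0 0 0 0 0 16;0 0 0 0 0 0 16'
```

```text
time: 2.25
position: [0.4269, 0.2033, 0.0144]
orientation: [0.056, 0.998, 0.0, 0.001]
wrist_force: [0.3, 0.6, 1.1]
width: 0.188
finger_force: 0.0
```

```bash
python3 -m pendant '-0.2 -0.02 0.03 0 0 0 16;-0.15 -0.02 0 0 0 0 16;-0.1 0 0 0 0 0 16;-0.1 0 0 0 0 0 16;-0.1 0 0 0 0 0 16;-0.1 0 0 0 0 0 16'; python3 -m pendant '-0.1 0 0 0 0 0 16;-0.1 0 0 0 0 0 16;-0.1 0 0 0 0 0 16;-0.1 0 0 0 0 0 16'
python3 - <<'E'
from h import *
T=tool();im,d=get_image("top");z=np.savez("top2.npz",im=im,d=d);cv2.imwrite("pics/t2.png",cv2.resize(im[125:265,235:375,::-1],None,fx=4.2,fy=4.2,interpolation=cv2.INTER_CUBIC))
E
```

```text
time: 2.85
position: [0.4558, 0.1972, 0.012]
orientation: [0.057, 0.998, -0.0, -0.0]
wrist_force: [-2.7, -0.4, 1.9]
width: 0.192
finger_force: 1.3
time: 3.25
position: [0.472, 0.1955, 0.0121]
orientation: [0.057, 0.998, -0.0, 0.0]
wrist_force: [-1.9, -0.3, 0.3]
width: 0.186
finger_force: 1.0
```

View pics/t2.png

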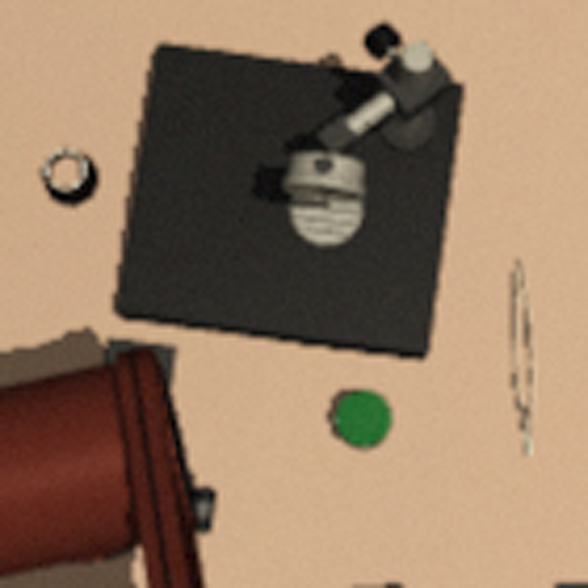

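The wedge's thin end has moved straight to (110,340)–(174,347), just in front of the plate. The stand and the other things have not moved. I continue pushing.

```bash
python3 -m pendant '-0.1 0 0 0 0 0 16;-0.1 0 0 0 0 0 16;-0.1 0 0 0 0 0 16;-0.1 0 0 0 0 0 16;-0.1 0 0 0 0 0 16;-0.1 0 0 0 0 0 16'; python3 -m pendant '-0.05 0 0 0 0 0 16;-0.05 0 0 0 0 0 16'
```

```text
time: 3.9
position: [0.4958, 0.1927, 0.012]
orientation: [0.057, 0.998, -0.0, -0.0]
wrist_force: [-1.3, 0.7, -0.3]
width: 0.186
finger_force: 0.7
time: 4.1
position: [0.4996, 0.1923, 0.0121]
orientation: [0.057, 0.998, -0.0, -0.0]
wrist_force: [-1.1, -0.4, 0.5]
width: 0.181
finger_force: 0.9
```

```bash
python3 -m pendant '-0.025 0 0 0 0 0 16;-0.025 0 0 0 0 0 16'|sed -n 2,4p; python3 -m pendant '-0.025 0 0 0 0 0 16;-0.025 0 0 0 0 0 16'|sed -n 2,4p
```

```text
position: [0.5014, 0.1921, 0.0121]
orientation: [0.057, 0.998, -0.0, -0.0]
wrist_force: [-1.7, -0.9, 0.6]
position: [0.5034, 0.1919, 0.0121]
orientation: [0.057, 0.998, -0.0, -0.0]
wrist_force: [-1.4, 0.8, -1.1]
```

```bash
python3 -m pendant '-0.025 0 0 0 0 0 16;-0.025 0 0 0 0 0 16'|sed -n 2,4p; python3 -m pendant '-0.025 0 0 0 0 0 16;-0.025 0 0 0 0 0 16'|sed -n 2,4p
```

```text
position: [0.5055, 0.1917, 0.0121]
orientation: [0.057, 0.998, 0.0, -0.0]
wrist_force: [-1.0, -0.1, 0.8]
position: [0.5075, 0.1914, 0.0121]
orientation: [0.057, 0.998, 0.0, 0.0]
wrist_force: [-1.5, 0.3, -0.2]
```

```bash
python3 -m pendant '-0.025 0 0 0 0 0 16;-0.025 0 0 0 0 0 16'|sed -n 2,4p; python3 -m pendant '-0.025 0 0 0 0 0 16;-0.025 0 0 0 0 0 16'|sed -n 2,4p
```

```text
position: [0.5095, 0.1912, 0.0121]
orientation: [0.057, 0.998, -0.0, -0.0]
wrist_force: [-2.1, -1.0, 0.1]
position: [0.5115, 0.1909, 0.0121]
orientation: [0.057, 0.998, -0.0, -0.0]
wrist_force: [-2.1, 0.1, 0.7]
```

```bash
python3 -m pendant '-0.025 0 0 0 0 0 16;-0.025 0 0 0 0 0 16'|sed -n 2,4p; python3 -m pendant '-0.025 0 0 0 0 0 16;-0.025 0 0 0 0 0 16'|sed -n 2,4p
```

```text
position: [0.5134, 0.1907, 0.0121]
orientation: [0.057, 0.998, 0.0, -0.0]
wrist_force: [-1.9, -0.1, -0.4]
position: [0.5152, 0.1905, 0.012]
orientation: [0.057, 0.998, -0.0, -0.0]
wrist_force: [-3.8, -0.1, 1.8]
```

```bash
python3 -m pendant '0 0 0 0 0 0 16'|sed -n 2,4p; python3 -m pendant '-0.0125 0 0 0 0 0 16'|sed -n 2,4p;python3 -m pendant '0 0 0 0 0 0 16'|sed -n 2,4p
```

```text
position: [0.5152, 0.1905, 0.0121]
orientation: [0.057, 0.998, -0.0, -0.0]
wrist_force: [-2.7, 0.8, 1.3]
position: [0.5154, 0.1905, 0.012]
orientation: [0.057, 0.998, -0.0, -0.001]
wrist_force: [-4.0, -0.2, 1.7]
position: [0.5155, 0.1905, 0.012]
orientation: [0.057, 0.998, -0.0, -0.0]
wrist_force: [-4.7, -0.2, 2.0]
```

```bash
python3 -m pendant '-0.0125 0 0 0 0 0 16'|sed -n 2,4p;python3 -m pendant '0 0 0 0 0 0 16'|sed -n 2,4p;python3 -m pendant '0 0 0 0 0 0 16'|sed -n 4p
```

```text
position: [0.5158, 0.1904, 0.012]
orientation: [0.057, 0.998, -0.0, -0.001]
wrist_force: [-4.9, 0.7, 2.6]
position: [0.5159, 0.1904, 0.012]
orientation: [0.057, 0.998, -0.0, -0.001]
wrist_force: [-4.9, 0.7, 3.0]
wrist_force: [-5.1, 1.2, 2.8]
```

```bash
python3 -m pendant '-0.0125 0 0 0 0 0 16'|sed -n 2,4p;python3 -m pendant '0 0 0 0 0 0 16'|sed -n 2,4p;python3 -m pendant '0 0 0 0 0 0 16'|sed -n 4p
```

```text
position: [0.516, 0.1904, 0.012]
orientation: [0.057, 0.998, -0.0, -0.001]
wrist_force: [-7.0, 1.0, 4.0]
position: [0.5161, 0.1904, 0.012]
orientation: [0.057, 0.998, -0.0, -0.001]
wrist_force: [-6.1, -0.5, 3.9]
wrist_force: [-6.8, -0.5, 3.5]
```

```bash
python3 -m pendant '0.05 0 0 0 0 0 16;0.2 0 0 0 0 0 16;0.3 0 0 0 0 0 16;0 0 -0.6 0 0 0 10;0 0 -0.8 0 0 0 0;0 0 -0.6 0 0 0 0;0 0 0 0 0 0 0'
python3 - <<'E'
from h import *
T=tool();d=np.array([.5972,.1802,.066])-T[:3,3];print((T[:3,:3].T@d/.04).round(3),observe()["wrist_force"])
px=lambda u,v:(u/4.2+235-.4,v/4.2+125-.4)
for u,v in((287,165),(325,165),(365,165)):print(plane("top",*px(u,v),.156))
im,_=get_image("scene");cv2.imwrite("pics/s2.png",cv2.resize(im[140:290,220:430,::-1],None,fx=3.6,fy=3.6,interpolation=cv2.INTER_CUBIC))
E
```

```text
time: 7.3
position: [0.4974, 0.1937, 0.0961]
orientation: [0.057, 0.998, 0.001, 0.004]
wrist_force: [-0.1, -0.2, 0.0]
width: -0.005
finger_force: 0.0
[-2.512 -0.054  0.772] [-0.06131202 -0.24377518  0.02181279]
[0.65366435 0.09456128 0.156     ]
[0.65401259 0.07350591 0.156     ]
[0.65437915 0.05134261 0.156     ]
```

View pics/s2.png

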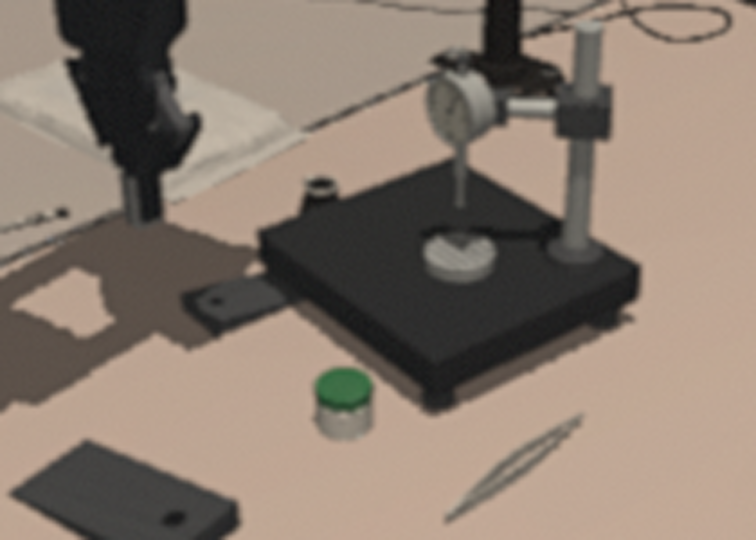

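The wedge is under the front left foot, with its thick end still out at (215,310), and the rest is untouched. The gauge is clear of where the gripper will go, so I move above the corner and press.

```bash
python3 -m pendant '-0.6 0 0 0 0 0 0;-0.8 -0.05 0 0 0 0 0;-0.8 0 0 0 0 0 0;-0.31 0 0.3 0 0 0 0;0 0 0.3 0 0 0 0;0 0 0.15 0 0 0 0;0 0 0 0 0 0 0'
python3 -m pendant '0 0 0.1 0 0 0 0;0 0 0.05 0 0 0 0;0 0 0.05 0 0 0 0;0 0 0 0 0 0 0'; python3 -m pendant '0 0 0.04 0 0 0 0;0 0 0 0 0 0 0'
```

```text
time: 8.05
position: [0.5914, 0.1794, 0.0593]
orientation: [0.057, 0.998, -0.001, -0.003]
wrist_force: [-0.1, 0.6, 0.1]
width: -0.001
finger_force: 0.0
time: 8.45
position: [0.5944, 0.1795, 0.0542]
orientation: [0.057, 0.998, 0.0, 0.0]
wrist_force: [-0.2, 0.8, -0.4]
width: -0.0
finger_force: 0.0
time: 8.65
position: [0.5946, 0.1796, 0.054]
orientation: [0.057, 0.998, 0.0, -0.0]
wrist_force: [-4.6, -1.0, 8.3]
width: 0.001
finger_force: 4.1
```

```bash
python3 -m pendant '0.03 0 0 0 0 0 0;0 0 0 0 0 0 0';python3 -m pendant '0 0 0 0 0 0 0;0 0 0 0 0 0 0'
```

```text
time: 8.85
position: [0.5946, 0.1796, 0.054]
orientation: [0.057, 0.998, 0.0, 0.001]
wrist_force: [0.6, -1.0, 6.9]
width: 0.0
finger_force: 3.0
time: 9.05
position: [0.5946, 0.1796, 0.054]
orientation: [0.057, 0.998, 0.0, 0.001]
wrist_force: [0.0, -1.0, 6.1]
width: 0.001
finger_force: 3.2
```

```bash
python3 -m pendant '0 0 0.02 0 0 0 0;0 0 0 0 0 0 0';python3 -m pendant '0 0 0 0 0 0 0;0 0 0 0 0 0 0'
```

```text
time: 9.25
position: [0.5945, 0.1797, 0.0539]
orientation: [0.057, 0.998, 0.0, 0.001]
wrist_force: [-2.1, -0.5, 10.0]
width: -0.003
finger_force: 5.3
time: 9.45
position: [0.5946, 0.1796, 0.0539]
orientation: [0.057, 0.998, 0.0, 0.001]
wrist_force: [-2.6, -0.9, 9.4]
width: 0.0
finger_force: 5.3
```

```bash
python3 -m pendant '0.01 0 0.005 0 0 0 0;0 0 0 0 0 0 0;0 0 0 0 0 0 0' | sed -n 2,4p
python3 - <<'E'
from h import *
im,d=get_image("top");a=np.load("top.npz")
P=cloud("top",d);Q=cloud("top",a["d"])
for n,(v,u) in dict(FR=(200,325),BL=(145,280),mid=(190,310),back=(150,290)).items():
    s=np.s_[v-4:v+5,u-4:u+5];print(n,np.median(P[s][...,2]).round(4),np.median(Q[s][...,2]).round(4))
s=np.s_[130:215,300:360]
print("phase shift px",cv2.phaseCorrelate(cv2.cvtColor(a["im"],6)[s].astype(float),cv2.cvtColor(im,6)[s].astype(float)))
print([observe()["wrist_force"].round(1) ])
E
```

```text
position: [0.5945, 0.1797, 0.0539]
orientation: [0.057, 0.998, 0.0, 0.002]
wrist_force: [-1.6, -1.1, 11.4]
FR 0.0463 0.0458
BL 0.4048 0.0466
mid 0.0465 0.0461
back 0.0461 0.0467
phase shift px ((-0.11133825673584852, 0.06025212990712703), 0.9992049491473796)
[array([-2. , -1.7, 10.8])]
```

The plate is level, the stand has not moved, and the corner carries about 10–11 N without dipping.

```bash
python3 -c "
from workcell import *
print(job_done())"
```

```text
the job is handed in; nothing more can be done
None
```

I pushed the wedge snug under the front left foot and handed the job in with the fingertips pressing about 10–11 N on the corner above it: no dip, plate level to within about half a millimetre, and the stand did not shift.

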